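# Hold the tall colour standard in the comparator's light path

### The arm

A 6-joint arm with a two-finger parallel gripper is mounted at the origin on the work surface. World frame = base frame: x ahead of the robot, y to its left, z up, the work surface at z = 0. Lengths are in m, angles in rad, forces in N, time in s.
With the tool pointing down it reaches from about 0.275 to 0.875 m from the base axis. Payload 12.5 kg.
Tool frame: the origin (TCP) lies on the centre line of the jaws, within the pads' length; the fingertips stand r.finger_overhang ahead of it and the grasp point (between the pads) lies 3 mm ahead of it (r.finger_overhang is the distance from the TCP to the fingertips, in m); z points along the fingers, y is the line along which they close (so a half turn about z gives the same grasp; the last joint's range is limited). The gripper opens to 85 mm and grips with 20 to 120 N. Pads are 22 mm wide; open, the fingers measure 114 mm over their backs; the gripper's body (76 mm by 85 mm) begins 54 mm behind the grasp point. The pads swing forward as they close: fully open they stand 13 mm farther back than shut.
Start: joints at [-1.306, 0.351, 1.652, -0, 1.139, -0.085], TCP at [0.189, -0.517, 0.253] pointing down, gripper open.
Joint ranges: [-2.75, 2.75], [-0.79, 2.1], [0.01, 2.65], [-1.57, 4.71], [0.07, 3.14], [-2.87, 2.87]. Speed limits (rad/s): [2.22, 2.22, 2.79, 3.14, 3.14, 3.14].

### API

Orientations are given as a unit quaternion [x, y, z, w].
In Python, from cell import r, optics gives the robot as it stands. The module is installed in compiled form; this text tells all that it offers. Calls block until the motion is done:
- r.move_to(position, orientation): joint-space move of the TCP to a pose.
- r.move_linear(position, rot=None, vel=0.15): straight line of the TCP; rot=None keeps the orientation; vel is the mean speed in m/s.
- r.set_joints(angles): joint-space move.
- r.set_gripper(opening, squeeze=None): opening from 0.0 (shut) to 1.0 (fully open); squeeze is the grip in N (None keeps the last); returns when the fingers have stopped.
- r.sleep(seconds).
- r.inverse_kinematics(position, orientation): joint angles nearest the present ones, or None.
- optics.get_image(name): name is "scene" or "top"; returns a dict with "pixels" (480x640x3 uint8, red, green, blue), "depth" (480x640 float32, m along the optical axis (not along the pixel's ray), 0 where there is no reading), "fx", "fy", "cx", "cy" (pixels), "camera_from_world" (4x4, takes a point from world to camera coordinates). Camera axes: x right, y down, z forward; pixel columns grow to the right and rows downward; lengths in m; the calibration is good to about 2 mm. A picture is of the moment at which its call begins.
A pose or a line that the arm cannot do raises r.PlanningError and nothing moves.
- r.hand_in(): hands the job in; it is judged then, once.
Readings, each from a call of its own:
- r.current_t(): time.
- r.current_q(): joint angles.
- r.current_qvel(): joint speeds.
- r.current_effort(): joint torques, N m.
- r.current_tool_pos(): TCP position.
- r.current_ee_rot(): TCP orientation.
- r.current_contact_force(): force on the tool from outside, world axes, zero at the start.
- r.current_torque(): the same for the moment, N m.
- r.current_opening(): opening from 0.0 (shut) to 1.0 (fully open).
- r.current_finger_force(): force on a finger pad.
Only numpy, scipy, OpenCV 4.12 (cv2) and the standard library are available. Lean on these libraries where they do the work, as an engineer would, in place of code of your own. Each camera call takes 0.05 s, during which the arm holds its last target. There are 200 camera calls.

### The job

At the paint counter, first slide the comparator's shutter fully open. Then pick the taller of the two glass cells out of the tray, gripping it by its two frosted side faces only (never touch the clear windows with the fingers), and, keeping it upright, hold it free in the light path: centred between lamp and receiver, mid-height on the beam, with its clear windows squarely facing them. Finish while still holding it there steadily; leave the shorter cell, the tin and the stir stick where they are.

Things in the scene. Friction and masses are not known exactly. Their poses are not given: they have to be found in the camera images.
- comparator: Fixed grey lamp house (y +60 to +140 mm, 120 wide in x) and receiver (y -60 to -115, 80 wide), both 115 mm high, on a dark base plate 120 (x) by 250 (y) by 14 mm. Origin: on the table, under the middle of the 120 mm gap between them. y is the beam's direction, to the lamp; z up. 14 mm lenses face each other at x 0, 85 mm up. Stands left or right, turned up to 0.35 rad.
- beam (a point): Middle of the light path: on the beam axis midway between the houses, 85 mm above the table; axes as the comparator's.
- shutter (a joint): Sliding shutter before the lamp's lens, in m: 0 closed (dark blade, 36 mm wide, covers the lens), 0.045 fully open at its end stop. Opens along the comparator's -x axis (towards the robot's side), stays where it is left; takes about 1 to 2 N. Starts at 0 to 0.012.
- shutter_tab (a point): Middle of the shutter's black upright tab on top of the lamp house: 12 mm (comparator's x, the sliding direction) by 24 mm (y) by 29 mm high, its centre 136 mm above the table, its foot at 121 mm, its top at 150 mm. It moves with the shutter.
- tray: Fixed low grey open tray, 110 mm (its x) by 220 mm (its y), rim 12 mm high, floor 4 to 5 mm thick, on the other side of the robot's midline from the comparator. Origin: centre of its underside. The two cells stand loose in it, about 110 mm apart along its y, either one at either end.
- cell: Taller cell: upright solid amber glass block with whitish frosted side plates, 46 (x) by 26 (y) by 80 mm high, about 0.15 to 0.3 kg. Origin: centre of its underside; z up. The frosted faces are the two narrow ones at x +23 and -23 mm: grip along its x axis. The clear windows are the broad faces towards +y and -y. At the start its x is within 0.8 rad of world x.
- cell_mid (a point): Middle of the taller cell, 40 mm above its underside; axes as the cell's.
- cell_glass: The clear amber glass of the taller cell: 34 mm (x) by 23 mm (y) by 79 mm high, set between the two 6 mm thick frosted plates, its windows 1.5 mm back from the plates' edges. Origin and axes as the cell's. The fingers must not touch it.
- short_cell: The shorter cell, the same but 40 mm high; to be left alone. Origin: centre of its underside.
- tin: Small white paint tin with steel lid, 63 mm across, 70 mm high, between the instrument and the tray; to be left alone. Origin: centre of its underside.
- stir_stick: Flat dark wooden stir stick lying on the table, 200 mm (its x) by 24 mm by 6 mm; to be left alone. Origin: centre of its underside.
There are look-alikes about, which are no part of the job. What is shaped like the cell but yellow is not meant.

How it is judged:
On the way, in this order (a step that is already met when the one before it is completed fails the run):
1. the shutter is slid fully open (value of joint shutter above 0.039 m), for 0.2 s.
2. the taller cell is lifted out of the tray in the fingers (height (world z) of cell above 0.02 m and contact force between the fingers and cell above 0.5 N), for 0.2 s.
At the end, for the whole second after the job is handed in: Fingers hold the taller cell still, touching nothing else, its middle within 10 mm sideways, 18 mm in height, 25 mm along the beam of the beam's middle; windows square within 0.15 rad, upright within 0.12; shutter open over 39 mm; short cell, tin, stick within 30 mm of their starts (x of cell_mid in the frame of beam between -0.01 and 0.01 m and y of cell_mid in the frame of beam between -0.025 and 0.025 m and z of cell_mid in the frame of beam between -0.018 and 0.018 m and angle between the y axis of cell and the y axis of comparator, either way round below 0.15 rad and angle between cell's own z axis and vertical below 0.12 rad and contact force between the fingers and cell above 0.5 N and contact force between cell and comparator below 0.1 N and contact force between the fingers and cell_glass below 0.3 N and linear speed of cell below 0.02 m/s and value of joint shutter above 0.039 m and distance of each of short_cell, tin, stir_stick from where it was at the start of the episode below 0.03 m); the arm keeps its last pose, push and grip.
It fails at once if a finger presses on the clear glass of the taller cell (contact force between the fingers and cell_glass above 0.5 N).
It fails at once if the taller cell is tipped by more than 0.5 rad (angle between cell's own z axis and vertical above 0.5 rad).
It fails at once if the short cell, the tin or the stick is pushed away by more than 30 mm (distance of any of short_cell, tin, stir_stick from where it was at the start of the episode above 0.03 m).
It also fails if it takes over 58 s, if anything falls off the work surface, if the arm or the gripper's body presses on something with over 40 N, if the wrist force passes 120 N, or if a joint passes its speed limit or range.

## Working session

There is one attempt and no reset: what is moved stays moved. The work goes in short steps, each a Python script; the robot and the scene stay as the last script left them, time stands still between calls to the robot, and variables do not carry over. Pictures are saved under pics/ and viewed, at most 10 in all, crops included, and the job is handed in when it is done.

```bash
mkdir -p pics; python3 - <<'E'
from cell import r, optics
import cv2,numpy as np
for n in("scene","top"):
    d=optics.get_image(n); cv2.imwrite(f"pics/{n}0.png",d["pixels"][:,:,::-1])
    np.savez(f"{n}0.npz",**d)
    T=np.linalg.inv(d["camera_from_world"]);print(n,d["fx"],d["cx"],d["cy"],T.round(3).tolist(),(d["depth"]>0).mean())
print(r.finger_overhang,r.current_ee_rot(),r.current_t())
E
```

```text
scene 477.7978961365727 319.7614865557341 244.28291511359745 [[0.787, 0.399, -0.471, 1.018], [0.617, -0.501, 0.606, -0.637], [0.006, -0.768, -0.641, 0.741], [0.0, 0.0, 0.0, 1.0]] 0.996123046875
top 510.0793659130969 330.65841149166306 239.8767044154378 [[-0.017, -0.99, 0.141, 0.399], [-1.0, 0.019, 0.009, -0.057], [-0.011, -0.14, -0.99, 1.293], [0.0, 0.0, 0.0, 1.0]] 0.9959798177083333
0.022 [ 9.84741209e-01  1.74024321e-01 -4.12186182e-05 -5.34539229e-04] 0.1
```

View pics/scene0.png

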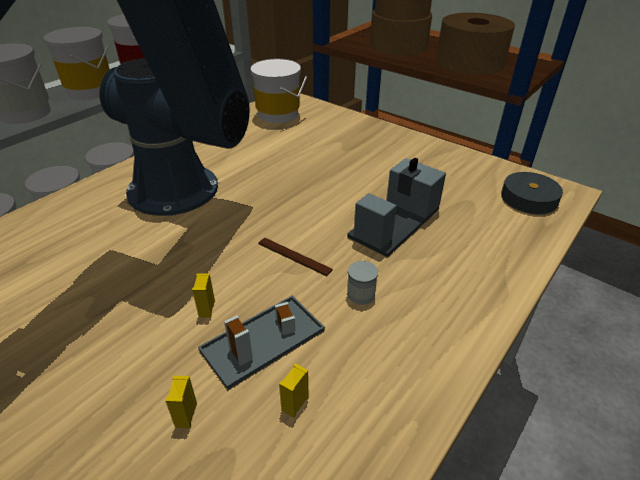

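View pics/top0.png

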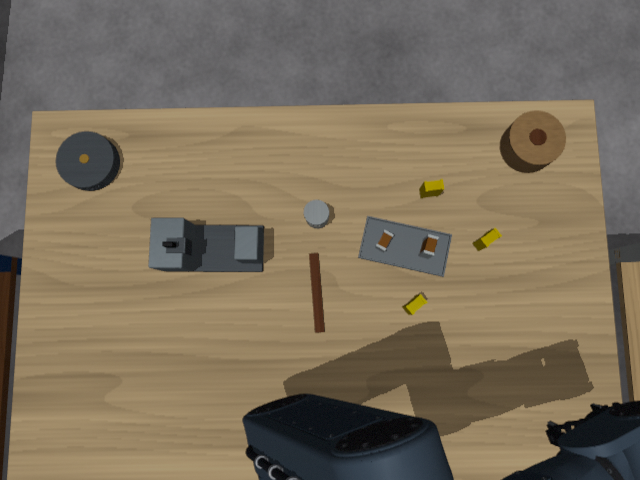

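The scene view shows the comparator at about (395,205) and the tray at (262,342), with the tall cell at (238,340) and the short one at (285,318). There are three yellow look-alikes. In the top view the lamp is at (172,243) with the tab at (171,244), and the receiver is at (248,243). The tall cell appears at (430,244), the short one at (385,240), the tin at (316,212) and the stick at (317,292).

```bash
cat > h.py <<'E'
import numpy as np,cv2
def cloud(d):
    v,u=np.mgrid[0:480,0:640]; z=d["depth"]
    P=np.stack([(u-d["cx"])/d["fx"]*z,(v-d["cy"])/d["fy"]*z,z],-1)
    T=np.linalg.inv(d["camera_from_world"]); return P@T[:3,:3].T+T[:3,3]
def rect(p):
    c,s,a=cv2.minAreaRect((p[:,:2]*1000).astype(np.float32)); return np.round(c,1),np.round(s,1),round(a,1)
def box(P,lo,hi): return P[np.all((P>lo)&(P<hi),axis=-1)]
E
python3 - <<'E'
from h import *
for n in("top","scene"):
    d=np.load(n+"0.npz");P=cloud(d);I=d["pixels"].astype(int);ok=d["depth"]>0
    P[~ok]=9
    print(n,"table z",np.median(P[(P[...,2]<.02)&(P[...,0]>.3)&(P[...,0]<.6)&(abs(P[...,1])<.2)][:,2]))
    top=box(P,(.25,.05,.105),(.65,.5,.122));
    lab=top[:,1]
    for nm,s in(("recv",top[top[:,1]<.19]),("lamp",top[top[:,1]>.19])):
        if len(s): print(nm,len(s),s.mean(0).round(4),rect(s))
    t=box(P,(.25,.05,.13),(.65,.5,.17)); print("tab",len(t),t.mean(0).round(4),t.min(0),t.max(0))
    b=box(P,(.25,.05,.009),(.65,.5,.0185)); print("base",len(b),rect(b))
    for nm,z0,z1 in(("tall",.07,.09),("short",.032,.048)):
        c=(P[...,2]>z0)&(P[...,2]<z1)&(P[...,0]>.32)&(P[...,0]<.5)&(P[...,1]<-.1)&(P[...,1]>-.36)&ok
        y=c&(I[...,0]>130)&(I[...,1]>110)&(I[...,2]<60)
        c&=~y; s=P[c]
        if len(s): print(nm,len(s),s.mean(0).round(4),rect(s), "yellow",y.sum())
    t=box(P,(.3,-.15,.06),(.6,.06,.08)); print("tin",len(t),t.mean(0))
E
```

```text
top table z 8.407597921600285e-05
recv 801 [0.5639 0.1517 0.114 ] (array([564.6, 152.8]), array([56.4, 78.6]), 89.3)
lamp 1646 [0.5688 0.338  0.1148] (array([569.5, 336.5]), array([ 89.3, 119.7]), 89.5)
tab 75 [0.5605 0.3231 0.1468] [0.55457147 0.31186008 0.13011721] [0.56668843 0.33793108 0.15388748]
base 2042 (array([484.2, 260.5]), array([420.9, 299.7]), 84.8)
tall 15 [ 0.4214 -0.2371  0.0778] (array([ 418.8, -240.6]), array([21.7, 47. ]), 47.3) yellow 193
short 17 [ 0.4151 -0.2339  0.0397] (array([ 419.7, -234.4]), array([21.8, 51.6]), 68.1) yellow 0
tin 0 [nan nan nan]
scene table z -0.0009677033337015528
recv 574 [0.5703 0.1447 0.1128] (array([567.5, 148.5]), array([57.8, 80.2]), 89.1)
lamp 846 [0.5784 0.3259 0.1137] (array([571.5, 333.4]), array([ 92.6, 120.8]), 89.5)
tab 77 [0.5645 0.3188 0.1418] [0.55538553 0.30923145 0.13019762] [0.57025503 0.33717306 0.15135904]
base 994 (array([570.2, 249.1]), array([254.9, 122.5]), 88.7)
tall 64 [ 0.4287 -0.2555  0.0745] (array([ 419. , -248.8]), array([26.4, 47.6]), 38.3) yellow 195
short 112 [ 0.429  -0.2548  0.0401] (array([ 418.8, -247.8]), array([26.4, 48.6]), 37.9) yellow 0
tin 0 [nan nan nan]<stdin>:17: RuntimeWarning: Mean of empty slice.
  ret = um.true_divide(
```

```bash
python3 - <<'E'
import cv2
a=cv2.imread("pics/top0.png")[205:285,350:520];b=cv2.imread("pics/scene0.png")[285:400,190:335]
c=cv2.imread("pics/top0.png")[205:285,140:280]
f=lambda x:cv2.resize(x,(390,290),interpolation=cv2.INTER_NEAREST)
import numpy as np
cv2.imwrite("pics/crop0.png",np.vstack([np.hstack([f(a),f(b)]),np.hstack([f(c),f(c)])]))
E
```

```text
(no output)
```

View pics/crop0.png

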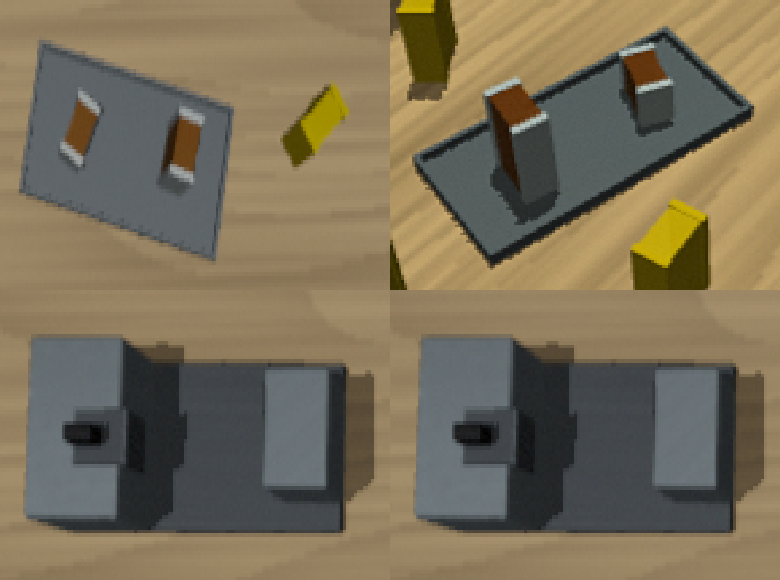

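The crop shows the tall cell at the tray's right end in the top view, with its frosted ends at top and bottom, so its x is roughly world x. The tab stands on the shutter slide. Comparator origin is about (0.568, 0.237), yaw about -0.02 (recv/lamp sizes match 57x79 and 89x120, tops at 0.114). I'm redoing the cell window because my x limit was wrong.

```bash
python3 - <<'E'
from h import *
for n in("top","scene"):
    d=np.load(n+"0.npz");P=cloud(d);I=d["pixels"].astype(int);P[d["depth"]<=0]=9
    yel=(I[...,0]>1.6*I[...,2])&(I[...,1]>.65*I[...,0])
    P[yel]=9
    for nm,z0,z1 in(("tall",.076,.094),("short",.038,.05),("tin",.062,.082)):
        lo,hi=((.5,-.36,z0),(.65,-.08,z1)) if nm!="tin" else ((.5,-.1,z0),(.75,.05,z1))
        s=box(P,lo,hi)
        if nm=="short": s=s[s[:,1]>-.24]
        if len(s)>4: print(n,nm,len(s),s.mean(0).round(4),rect(s))
    t=box(P,(.45,.2,.13),(.65,.4,.17)); print("tab",rect(t))
    # amber glass top only
    am=(I[...,0]>1.6*I[...,2])&(I[...,1]<.62*I[...,0])
    Q=P.copy();Q[~am]=9
    s=box(Q,(.5,-.36,.076),(.65,-.24,.094)); print("glass",len(s),s.mean(0).round(4),rect(s))
E
```

```text
top tall 188 [ 0.556  -0.284   0.0831] (array([ 556.3, -284.2]), array([25.1, 46.1]), 71.4)
top short 152 [ 0.575  -0.1791  0.0434] (array([ 575.1, -178.6]), array([25.4, 46.8]), 60.2)
top tin 510 [ 0.6434 -0.0112  0.0695] (array([643.8, -11.4]), array([61.4, 61. ]), 43.2)
tab (array([560.5, 324.8]), array([11.9, 26.1]), 1.4)
glass 43 [ 0.5598 -0.2826  0.0835] (array([ 555.7, -283.8]), array([21.5, 25.7]), 72.7)
scene tall 318 [ 0.5598 -0.2882  0.082 ] (array([ 558.1, -286.6]), array([26.9, 48.3]), 74.0)
scene short 230 [ 0.5781 -0.182   0.0422] (array([ 576.7, -181.2]), array([26.2, 48.6]), 58.7)
scene tin 548 [ 0.6472 -0.0156  0.0687] (array([646.1, -13.8]), array([62. , 61.9]), 57.2)
tab (array([562.7, 323.2]), array([14.7, 27.9]), 0.7)
glass 174 [ 0.5569 -0.2872  0.082 ] (array([ 556.7, -286.7]), array([23.1, 32.1]), 71.5)
```

Tall cell at about (0.557, -0.285), top at 0.083, footprint 26x47: all consistent with the given sizes. Tab at (0.562, 0.324). Opening the shutter now.

```bash
cat >> h.py <<'E'
def quat(phi,flip=0):  # tool down, closing line along yaw phi
    th=phi+np.pi/2+np.pi*flip; return np.array([np.cos(th/2),np.sin(th/2),0,0])
def best(r,p,phi):  # choose half turn with the smaller last joint
    c=[(abs(j[5]),quat(phi,f)) for f in(0,1) if (j:=r.inverse_kinematics(p,quat(phi,f))) is not None]
    return min(c,key=lambda x:x[0])[1]
E
python3 - <<'E'
from h import *
from cell import r,optics
d=np.load("scene0.npz");P=cloud(d);I=d["pixels"].astype(int)
P[((I[...,0]>1.6*I[...,2])&(I[...,1]>.65*I[...,0]))|(d["depth"]<=0)]=9
s=box(P,(.5,-.36,.076),(.65,-.24,.094))[:,:2]; w,V=np.linalg.eigh(np.cov(s.T)); print("cell x dir",V[:,1],np.sqrt(w*12))
yaw=-.018; ex=np.array([np.cos(yaw),np.sin(yaw),0])
r.set_gripper(0.0,30)
p0=np.array([.608,.324,.30]); q=best(r,p0,yaw+np.pi/2)
r.move_to(p0,q)
p=p0.copy();p[2]=.154; r.move_linear(p,vel=.12)
f0=np.array(r.current_contact_force()); print(r.current_t(),f0,r.current_tool_pos())
r.move_linear(p-ex*.022,vel=.08); print(np.array(r.current_contact_force())-f0)
for k in range(60):
    t=p-ex*(.022+.002*(k+1)); r.move_linear(t,vel=.04)
    f=(np.array(r.current_contact_force())-f0)@ex
    if k%4==0 or f>4: print(k,np.round(r.current_tool_pos(),4),round(f,2))
    if f>7 or t[0]<.53: break
r.sleep(.3); print(r.current_t(),(np.array(r.current_contact_force())-f0))
d=optics.get_image("scene");cv2.imwrite("pics/scene1.png",d["pixels"][:,:,::-1])
E
```

```text
cell x dir [-0.96552816  0.26029862] [0.02531442 0.05164783]
5.5167 [-0.68405804  0.43837048  0.92208864] [0.60835006 0.32419705 0.15490046]
[-0.25359513 -0.42746275  0.33199949]
0 [0.5842 0.3244 0.154 ] -0.08
4 [0.5759 0.3246 0.154 ] 0.78
8 [0.5678 0.3247 0.154 ] 0.78
12 [0.5598 0.3249 0.154 ] 0.93
16 [0.5519 0.325  0.154 ] 0.68
20 [0.5438 0.3252 0.154 ] 1.06
22 [0.5414 0.3252 0.1542] 9.81
11.9917 [10.07616043 -1.07572568 -6.51476453]
```

View pics/scene1.png

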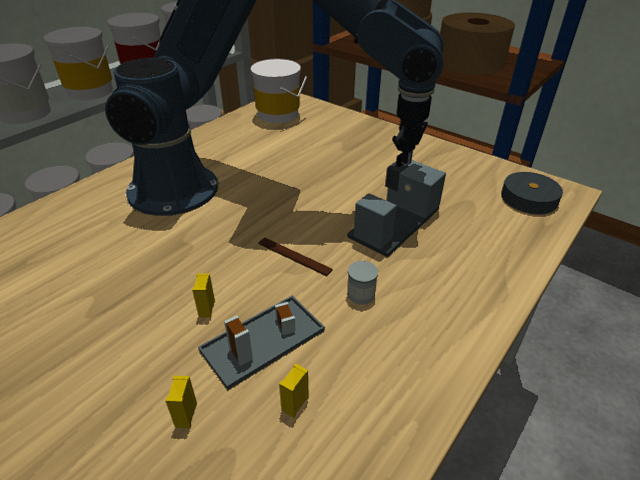

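The shutter hit its end stop at tool x 0.541 (predicted 0.542). The picture shows the lens at (408,188) uncovered and the blade pushed to (393,175). Next is the cell.

```bash
python3 - <<'E'
from h import *
from cell import r,optics
p=np.array(r.current_tool_pos()); r.move_linear(p+[.01,0,0]); r.move_linear(p+[.01,0,.12],vel=.2)
r.set_gripper(1.0)
c=np.array([.557,-.285,.0]);phi=-.295
a=c+[0,0,.22]; q=best(r,a,phi); r.move_to(a,q)
for n in("scene","top"):
    d=optics.get_image(n);np.savez(n+"2.npz",**d)
    cv2.imwrite(f"pics/{n}2.png",d["pixels"][:,:,::-1])
    t=P=cloud(d);I=d["pixels"].astype(int);P[((I[...,0]>1.6*I[...,2])&(I[...,1]>.65*I[...,0]))|(d["depth"]<=0)]=9
    s=box(P,(.5,-.36,.076),(.65,-.24,.094)); t=box(P,(.45,.25,.125),(.65,.4,.17))
    print(n,len(s),rect(s) if len(s)>4 else 0,"tab",rect(t) if len(t)>4 else 0)
print(r.current_t(),r.current_tool_pos(),r.current_q())
E
```

```text
scene 308 (array([ 558.7, -287.2]), array([26. , 49.3]), 72.4) tab (array([526.9, 321.9]), array([25.1, 12.4]), 90.0)
top 0 0 tab (array([527.9, 315.9]), array([44.2, 26.6]), 77.9)
16.1167 [ 0.55737792 -0.28429478  0.22005126] [-5.46072933e-01  5.20604246e-01  1.47754225e+00  7.26805259e-05
  1.14336780e+00 -2.52474198e-01]
```

View pics/scene2.png

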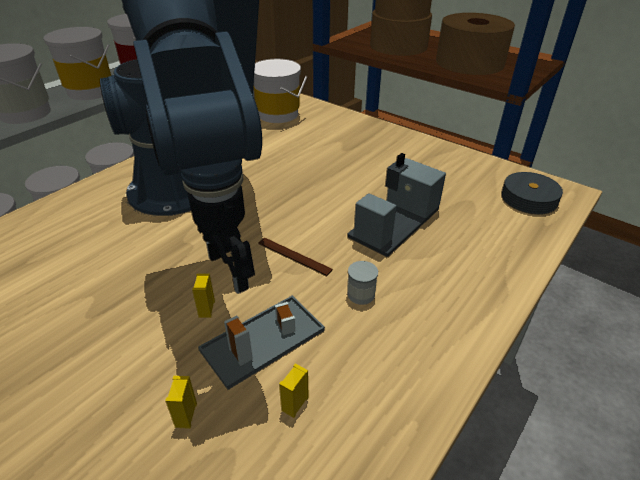

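The fingers are open, aligned above the cell at (238,340), and the tab sits open at (398,160). Descending and gripping.

```bash
python3 - <<'E'
from h import *
from cell import r,optics
q=quat(-.30) if abs(np.dot(quat(-.30),r.current_ee_rot()))>.9 else quat(-.30,1)
r.move_linear([.5573,-.2855,.064],rot=q,vel=.1)
f0=np.array(r.current_contact_force())
r.set_gripper(0.0,30); print("grip",r.current_opening(),r.current_finger_force(),r.current_contact_force()-f0)
r.move_linear([.5573,-.2855,.12],vel=.08); r.sleep(.2)
print(r.current_t(),r.current_opening(),r.current_finger_force(),r.current_tool_pos(),r.current_contact_force()-f0)
d=optics.get_image("scene");cv2.imwrite("pics/scene3.png",cv2.resize(d["pixels"][220:420,120:360,::-1],(720,600)))
E
```

```text
grip 0.5352974948844039 31.702328324317932 [-0.96799335  0.43452522  3.33507093]
19.3167 0.5341017976757048 31.14322543144226 [ 0.5571118  -0.28538867  0.11946809] [-0.21173356 -0.95594678 -1.6639522 ]
```

View pics/scene3.png

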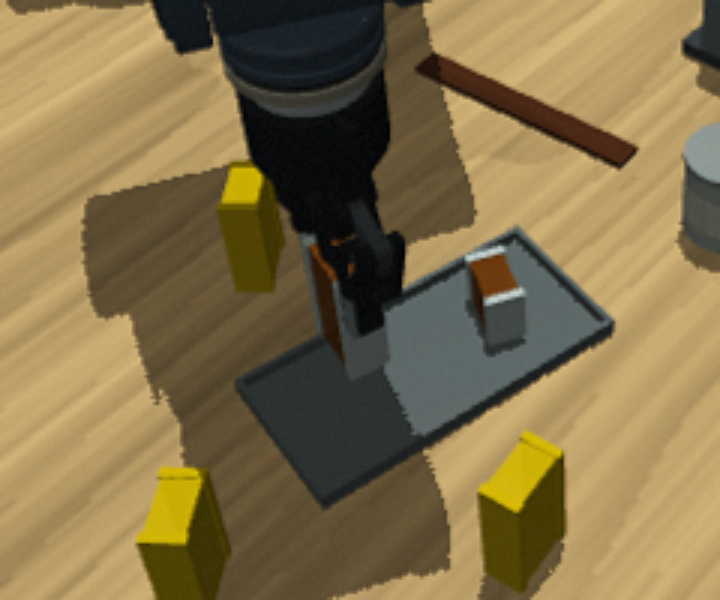

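The cell is lifted upright at crop (350,310), gripped on its frosted faces, with the short cell untouched. The opening of 0.535 is 46 mm. Carrying it to the beam.

```bash
python3 - <<'E'
from h import *
from cell import r,optics
p=np.array(r.current_tool_pos());p[2]=.28;r.move_linear(p,vel=.15)
b=np.array([.5685,.2366,.28]);q=best(r,b,-.018)
r.move_to(b,q); print(r.current_t(),r.current_opening(),r.current_finger_force())
r.move_linear([b[0],b[1],.1045],vel=.08); r.sleep(.3)
print(r.current_t(),r.current_opening(),r.current_finger_force(),r.current_tool_pos(),r.current_contact_force())
for n in("scene","top"):
    d=optics.get_image(n);np.savez(n+"4.npz",**d);cv2.imwrite(f"pics/{n}4.png",d["pixels"][:,:,::-1])
    P=cloud(d);I=d["pixels"].astype(int)
    am=(I[...,0]>1.6*I[...,2])&(I[...,1]<.62*I[...,0])&(d["depth"]>0)
    P[~am]=9; s=box(P,(.5,.17,.03),(.64,.3,.14)); print(n,len(s),s.min(0) if len(s) else 0,s.max(0) if len(s) else 0)
cv2.imwrite("pics/c4.png",cv2.resize(cv2.imread("pics/scene4.png")[110:270,310:500],(712,600)))
E
```

```text
22.475 0.5359711989351202 31.113728284835815
25.1167 0.5360806577022332 31.114763617515564 [0.56854231 0.23660409 0.10457784] [ 1.57026164 -0.05191044 -2.79651734]
scene 207 [0.53609555 0.21978185 0.0616042 ] [0.60632252 0.29195565 0.13446731]
top 0 0 0
```

View pics/c4.png

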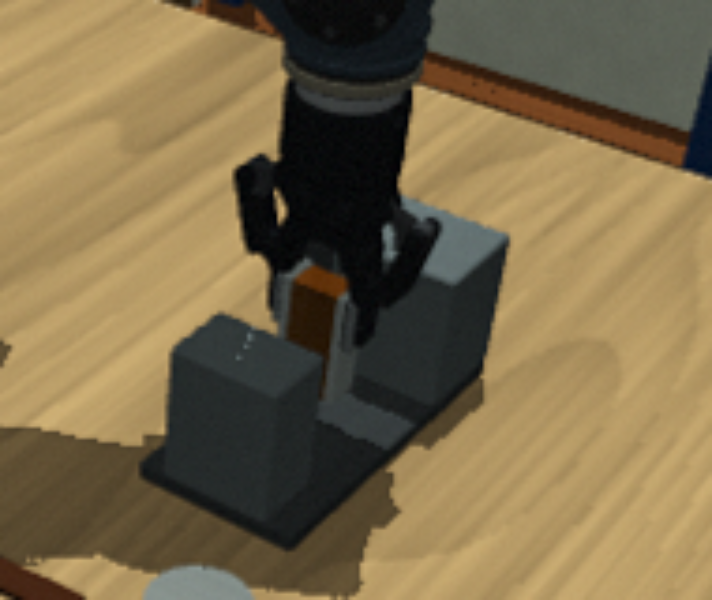

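The cell hangs upright and free between the houses at crop (320,330), with its window facing the receiver. A quick numeric check from the saved picture before handing in.

```bash
python3 - <<'E'
from h import *
d=np.load("scene4.npz");P=cloud(d);I=d["pixels"].astype(int)
am=(I[...,0]>1.6*I[...,2])&(I[...,1]<.62*I[...,0])&(d["depth"]>0)
Q=P.copy();Q[~am]=9; s=box(Q,(.5,.2,.03),(.64,.26,.135))
f=s[(s[:,2]<.118)&(s[:,1]<.235)]; t=s[s[:,2]>.1215]
A=np.c_[f[:,0],f[:,2],np.ones(len(f))]; print("front",len(f),np.median(f,0),"y=ax+bz+c",np.linalg.lstsq(A,f[:,1],rcond=None)[0])
print("top",len(t),np.median(t,0),np.percentile(s,[2,98],axis=0))
for n in("scene","top"):
    d=np.load(n+"4.npz");P=cloud(d)
    T=box(P,(.48,.305,.135),(.56,.345,.153));print("tab",len(T),np.median(T,0) if len(T) else 0)
    T=box(P,(.5,-.24,.038),(.65,-.1,.05)); print("short",rect(T) if len(T)>4 else 0)
    T=box(P,(.5,-.1,.062),(.75,.05,.082)); print("tin",rect(T))
E
```

```text
front 124 [0.57080234 0.22395436 0.0999066 ] y=ax+bz+c [-0.03182337 -0.00643834  0.24270025]
top 52 [0.56932671 0.23372205 0.12246807] [[0.55410588 0.22061364 0.07944595]
 [0.58373628 0.24469419 0.12386436]]
tab 0 0
short (array([ 576.9, -180.9]), array([25.8, 48.4]), 59.3)
tin (array([646.2, -13.6]), array([60.1, 63.8]), 35.5)
tab 0 0
short (array([ 574.8, -178.4]), array([25.4, 46.6]), 60.2)
tin (array([643.6, -11.4]), array([61.7, 61. ]), 42.2)
```

```bash
python3 -c "
from cell import r
print(r.hand_in(), r.current_t())"
```

```text
the job is handed in; nothing more can be done
the job is handed in; nothing more can be done
```

I handed the job in at about 25 s of robot time with the shutter opened to its end stop and the taller cell held upright and square in the light path, gripped on its frosted faces; the shutter tab was hidden behind the arm in the last pictures, so I last saw it open before the grasp, and no verdict came back.

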